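Index the parts carousel to the heat sink and open its shutter

TASK

The cup at the shutter of the parts carousel has run empty. Push the finger tabs on the rim to step the turntable round until the cup with the finned heat sink has clicked home at the opening of the clear cover, and push the shutter's tab to swing the shutter fully open, so that the heat sink can be taken next. Nothing is picked up: leave all the parts lying in their cups without touching them, and do not shift anything else on the bench.

Things in the scene. Friction and masses are not known exactly. Their poses are not given: they have to be found in the camera images.
- carousel: Parts carousel, fixed to the bench: foot disc 194 mm across, grey turntable with six cups, clear cover, shutter, and a nut on the axis up to z = 79 mm. Origin: on the bench, on the vertical axis of the turntable; z up. Angles below are about this axis from the carousel's own +x, counter-clockwise from above; the opening and the shut shutter are at 180 degrees.
- opening (a point): Fixed point at the middle of the only opening in the carousel's cover: 66 mm from the axis at 180 degrees, 58 mm above the bench. The clear round cover is 208 mm across, z = 58 to 61 mm, and covers all cups but the one in this 60 degree opening (which the shutter closes at first).
- hub (a point): Point on the turntable's axis, z = 50 mm; its x axis turns with the turntable and points at a cup. The turntable disc is 220 mm across, top at z = 24 mm. Its six round blue cups (inside 57 mm wide, floor z = 27 mm, rim z = 54 mm) are centred 66 mm from the axis, at 0, 60, 120, 180, 240 and 300 degrees plus the turntable value.
- tab (a point): Middle of one of six alike aluminium finger tabs on the turntable's rim, at 30 degrees plus the turntable value; the others follow every 60 degrees, midway between the cups. Each is an upright radial plate 5 mm thick, z = 23 to 49 mm, clear of disc and cover from 110 to 140 mm from the axis; this point is 125 mm from the axis, z = 36 mm.
- turntable (a joint): Turn of the turntable, rad, counter-clockwise from above positive; 0 at the start; turns either way, several turns, without a stop. A sprung roller on a hexagonal cam gives a click position every 60 degrees (1.047 rad): the first 30 degrees of a step resist (about 2 N at a tab), then it is drawn on into the next click within about a second and stays there.
- shutter (a joint): Opening of the shutter, rad: 0 shut, 1.06 (60 degrees) fully open at its stop; grows clockwise from above, about the carousel's axis; stays where it is left (under 1 N at its tab). The shutter is an aluminium sheet sector, 62 degrees wide, 101 mm in radius, z = 62.5 to 64.5 mm.
- shutter_tab (a point): Middle of the shutter's upright finger tab: a radial plate 28 mm long, 4 mm thick, z = 63 to 87 mm, centred 84 mm from the carousel's axis at 180 degrees minus the shutter value.
- heat_sink: bare aluminium heat sink with a row of upright fins, 24 x 44 x 22 mm, lying loose in one of the cups (which one varies); origin at the centre of its underside.
- transformer: dark cuboid transformer with yellow side faces, 38 x 42 x 24 mm, lying loose in one of the cups (which one varies); origin at the centre of its underside.
- green_terminal_0: green three-screw terminal, 12 x 24 x 16 mm, lying loose in one of the cups (which one varies); origin at the centre of its underside.
- green_terminal_1: second green three-screw terminal, 12 x 24 x 16 mm, lying loose in one of the cups (which one varies); origin at the centre of its underside.
- capacitor_0: dark lying capacitor cylinder, 16 x 25 x 16 mm, lying loose in one of the cups (which one varies); origin at the centre of its underside.
- multimeter: orange and black hand multimeter, 154 x 74 x 42 mm, a bystander on the bench; origin at the centre of its underside.
- screwdriver: red-handled screwdriver, 173 x 23 x 23 mm, a bystander on the bench; origin at the centre of its underside.
- pliers: blue-handled pliers, 132 x 40 x 11 mm, a bystander on the bench; origin at the centre of its underside.
- tape_roll: roll of yellow tape, 76 mm across, 18 mm high, a bystander on the bench; origin at the centre of its underside.
- small_board_8: small green circuit board, 58 x 115 x 25 mm, a bystander on the bench; origin at the centre of its underside.
- blue_box_0: small blue slotted box, 48 x 63 x 24 mm, a bystander on the bench; origin at the centre of its underside.
- flux_bottle: white bottle with a red spout, 42 mm across, 115 mm high, a bystander on the bench; origin at the centre of its underside.
- solder_spool: white spool with blue flanges, 52 mm across, 46 mm high, a bystander on the bench; origin at the centre of its underside.

How it is judged:
At the end, for the whole second after the job is handed in: The heat sink lies at rest in its cup, within 34 mm (in plan) of the middle of the opening, the turntable stands still within 0.10 rad of a click position, and the shutter is open beyond 0.96 rad (horizontal distance between heat_sink and opening below 0.034 m and (angle between the x axis of hub and the x axis of carousel, either way round below 0.1 rad or angle between the x axis of hub and the x axis of carousel, either way round between 0.947 and 1.147 rad) and value of joint shutter above 0.96 rad and velocity of joint turntable between -0.05 and 0.05 rad/s and height (world z) of heat_sink below 0.04 m and linear speed of heat_sink below 0.03 m/s); the robot touches nothing.
It fails at once if a part in the carousel is lifted out of its cup (height (world z) of any of heat_sink, transformer, green_terminal_0, green_terminal_1, capacitor_0 above 0.06 m).
It fails at once if the robot presses on a part in the carousel (contact force between any of the arm, the fingers and heat_sink above 0.5 N or contact force between any of the arm, the fingers and transformer above 0.5 N or contact force between any of the arm, the fingers and green_terminal_0 above 0.5 N or contact force between any of the arm, the fingers and green_terminal_1 above 0.5 N or contact force between any of the arm, the fingers and capacitor_0 above 0.5 N).
It fails at once if a bystander on the bench is shifted by more than 15 mm (distance of any of multimeter, screwdriver, pliers, tape_roll, small_board_8, blue_box_0, flux_bottle, solder_spool from where it was at the start of the episode above 0.015 m).
It also fails if it takes over 72 s, if anything falls off the work surface, if the arm or the gripper's body presses on something with over 40 N, if the wrist force passes 120 N, or if a joint passes its speed limit or range.

ROBOT

A 6-joint arm with a two-finger parallel gripper is mounted at the origin on a cart in front of the work surface, level with it; the furniture and walls round the work are solid. World frame = base frame: x ahead of the robot, y to its left, z up, the work surface at z = 0. Lengths are in m, angles in rad, forces in N, time in s.
With the tool pointing down it reaches from about 0.225 to 0.875 m from the base axis. Payload 3.4 kg.
Tool frame: the origin (TCP) lies midway between the tips of the shut fingers; the grasp point (between the pads) lies 19 mm behind it (grip_point_offset is the distance from the TCP to the grasp point, in m); z points along the fingers, y is the line along which they close (so a half turn about z gives the same grasp; the last joint's range is limited). The gripper opens to 85 mm and grips with 20 to 120 N. Pads are 22 mm wide; open, the fingers measure 114 mm over their backs; the gripper's body (76 mm by 85 mm) begins 54 mm behind the grasp point. The pads swing forward as they close: fully open they stand 13 mm farther back than shut.
Start: joints at [1.065, 0.276, 1.505, -0, 1.361, -0.121], TCP at [0.216, 0.533, 0.231] pointing down, gripper open.
Joint ranges: [-2.89, 2.89], [-0.75, 2.08], [0.22, 2.7], [-1.18, 4.32], [0.11, 2.71], [-2.7, 2.7]. Speed limits (rad/s): [2.57, 2.57, 3.14, 3.14, 3.14, 3.14].

INTERFACE

Orientations are given as a unit quaternion [x, y, z, w].
In Python, from workcell import read_state, get_image, hand_in, grip_point_offset gives the robot as it stands. The module is installed in compiled form; this text tells all that it offers.
- The arm moves only by the tool arm_command, never from a script. Its argument "rows" is a list of rows, each an object with "slide": the shift along the tool's x, y, z in units of 25 mm (1.0 is 25 mm), a list of three; "spin": the turn about the tool's z in units of 6 degrees (1.0 is 6 degrees); "gripper": the closure, from -1 (fully open) to 1 (shut), so that 0 is half open. A call has 1 to 10 rows; each row shifts and turns the commanded pose from where the row before left it, along the tool's axes as they then stand; what a row does not reach is not made up. A row lasts 1/10 s, in which the tool goes at most 50 mm and 8.59 degrees, less where a joint would pass 70% of its speed; a pose out of reach is approached as far as the arm can. A call is refused whole if a number of a shift passes 1 or a number of a turn 1, either way. A call with a gripper value outside its range is refused whole. The fingers move at their own pace and stop on an object; "grip_force" is the grip in N (left out, the last holds). Time passes only in rows, so rows that do not move let the fingers close. It gives the time, the measured TCP pose, the force, the opening and the grip force at its end, in the units of the state.
- read_state(): the state, without advancing time (a new reading comes with each control period).
- get_image(name): name is "side" or "top" or "wrist"; returns a dict with "color" (384x512x3 uint8, red, green, blue), "intrinsics" (3x3 intrinsics, pixels), "D" ([k1, k2, p1, p2, k3] as OpenCV has them; the pictures are not rectified), "pose" (4x4, takes a point from camera to world coordinates). Camera axes: x right, y down, z forward; pixel columns grow to the right and rows downward; lengths in m; the calibration is good to about 2 mm. A picture is of the moment at which its call begins. There is no depth.
- hand_in(): hands the job in; it is judged then, once.
The state is a dict: "t": time; "q": joint angles; "dq": joint speeds; "tau": joint torques, N m; "ee_pos": TCP position; "orientation": TCP orientation; "force": force on the tool from outside, world axes, zero at the start; "moment": the same for the moment, N m; "finger_gap": opening from 0.0 (shut) to 1.0 (fully open); "grasp_force": force on a finger pad.
Only numpy, scipy, OpenCV 4.12 (cv2) and the standard library are available. Lean on these libraries where they do the work, as an engineer would, in place of code of your own. Each camera call takes 0.05 s, during which the arm holds its last target. There are 200 camera calls.

## Working session

There is one attempt and no reset: what is moved stays moved. The work goes in short steps, Python scripts to look and compute and a tool call to move; the robot and the scene stay as the last step left them, time stands still between calls to the robot, and variables do not carry over. Pictures are saved under pics/ and viewed, at most 10 in all, crops included, and the job is handed in when it is done.

Besides the shell and the picture viewer there is one more tool, called by a JSON object that holds its "api" and its "payload", one argument or row to a line. arm_command: Moves the arm, as the interface text tells. Its arguments: {"type":"object","properties":{"rows":{"type":"array","items":{"type":"object","properties":{"slide":{"type":"array","items":{"type":"number"}},"spin":{"type":"number"},"gripper":{"type":"number"}}}},"grip_force":{"type":"number"}},"required":["rows"]}

```bash
mkdir -p pics; python3 - <<'E'
from workcell import *
import cv2,numpy as np
print(read_state())
for n in ["top","side"]:
    d=get_image(n); cv2.imwrite(f"pics/{n}0.png",d["color"][:,:,::-1]); print(n,d["intrinsics"],d["D"],d["pose"])
    np.savez(f"{n}.npz",**{k:np.array(v) for k,v in d.items()})
E
```

```text
{'t': 0.0, 'q': array([ 1.06500671e+00,  2.76619854e-01,  1.50614254e+00, -1.09587583e-05,
        1.36070726e+00, -1.20998054e-01]), 'dq': array([ 4.43330433e-04,  1.06964086e-03,  3.03227498e-04, -8.73303047e-05,
       -1.13879945e-03, -8.79304605e-04]), 'tau': array([-6.65009775e-04, -4.16761422e+01, -2.45811421e+01, -5.23907038e-04,
        1.09720029e-02, -1.65887775e-05]), 'ee_pos': array([0.21558226, 0.53248019, 0.2304218 ]), 'orientation': array([ 1.91209807e-01,  9.81548740e-01, -8.94438852e-04, -2.84231927e-04]), 'force': array([-0.95558293,  0.07187334,  0.09341882]), 'moment': array([ 0.01197888, -0.02178807,  0.00254378]), 'grasp_force': 0.0, 'finger_gap': 1.0002647599766363}
top [[429.24503651   0.         255.33777492]
 [  0.         429.24503651 202.03299033]
 [  0.           0.           1.        ]] [-0.04806063  0.          0.          0.          0.        ] [[ 0.02537767 -0.98503584  0.17047101  0.25139075]
 [-0.99945299 -0.02861765 -0.01657538  0.17628164]
 [ 0.02120582 -0.16995712 -0.98522327  1.39050047]
 [ 0.          0.          0.          1.        ]]
side [[393.15782152   0.         252.67801249]
 [  0.         393.15782152 193.28827755]
 [  0.           0.           1.        ]] [-0.02165323  0.          0.          0.          0.        ] [[ 0.95585325 -0.19617618  0.2187681   0.19090558]
 [-0.29294401 -0.57795004  0.76168074 -0.78195997]
 [-0.02298659 -0.79214181 -0.60990406  0.84526793]
 [ 0.          0.          0.          1.        ]]
```

View pics/top0.png

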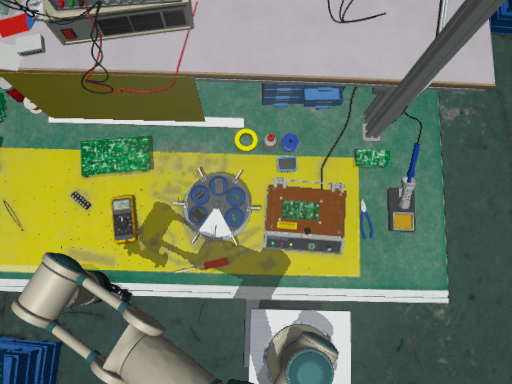

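View pics/side0.png

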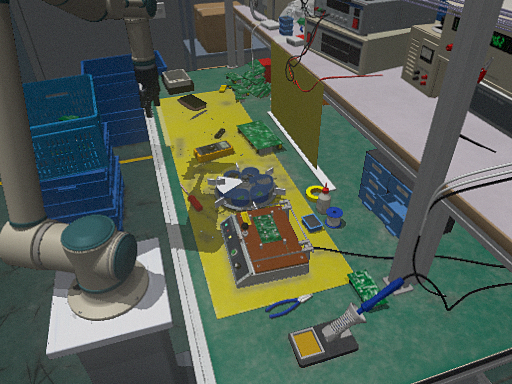

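The top picture shows the carousel near (218,206), with the shutter (white sector) pointing toward the robot. A red screwdriver lies at (210,265), an instrument sits to the right, and the multimeter is at (123,218).

```bash
cat > h.py <<'E'
import numpy as np,cv2
def px2w(d,u,v,z):
    p=cv2.undistortPoints(np.array([[[u,v]]],float),d["intrinsics"],d["D"])[0,0]
    T=d["pose"]; r=T[:3,:3]@[p[0],p[1],1]; return T[:3,3]+r*(z-T[2,3])/r[2]
def w2px(d,P):
    Ti=np.linalg.inv(d["pose"]); 
    return cv2.projectPoints(np.atleast_2d(P).astype(float),cv2.Rodrigues(Ti[:3,:3])[0],Ti[:3,3],d["intrinsics"],d["D"])[0][:,0]
E
python3 - <<'E'
from h import *
d=dict(np.load("top.npz"))
c=d["color"][155:280,140:290][:,:,::-1]
c=cv2.resize(c,None,fx=4.8,fy=4.8,interpolation=cv2.INTER_CUBIC)
c=cv2.convertScaleAbs(c,alpha=1.3,beta=15)
for u in range(140,290,10): cv2.putText(c,str(u),(int((u-140)*4.8),8),0,.3,(0,0,255)); cv2.line(c,(int((u-139.5)*4.8),10),(int((u-139.5)*4.8),16),(0,0,255))
for v in range(160,280,10): cv2.putText(c,str(v),(0,int((v-154.5)*4.8)),0,.3,(0,0,255))
cv2.imwrite("pics/topc.png",c)
d=dict(np.load("side.npz"))
c=d["color"][145:225,190:310][:,:,::-1]
cv2.imwrite("pics/sidec.png",cv2.convertScaleAbs(cv2.resize(c,None,fx=6.5,fy=6.5,interpolation=cv2.INTER_CUBIC),alpha=1.3,beta=15))
E
```

```text
(no output)
```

View pics/topc.png

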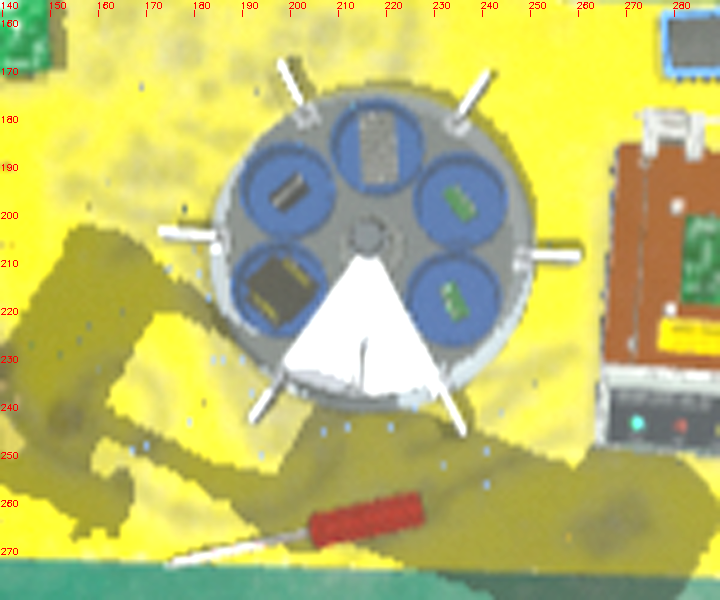

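View pics/sidec.png

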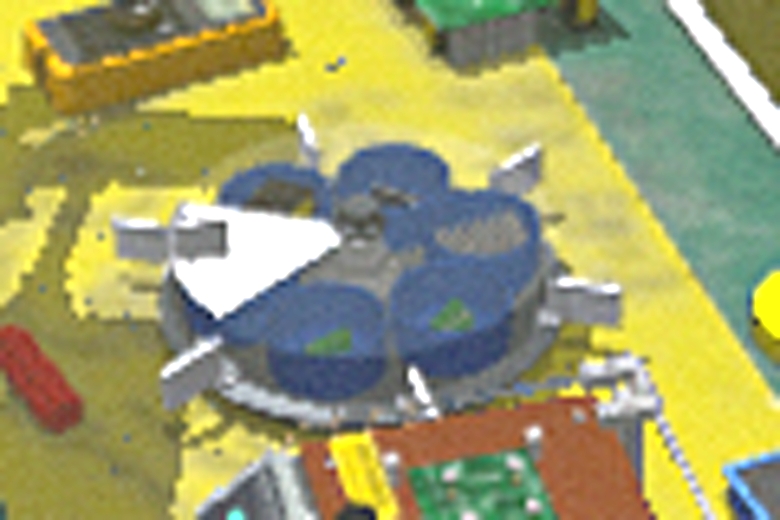

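Heat sink: grey finned part at about (217.5,186), in the far cup opposite the shutter, so it needs three steps. Next I fit the carousel pose from the tab tips.

```bash
python3 - <<'E'
from h import *
from scipy.optimize import least_squares
d=dict(np.load("top.npz"))
cr=[(281,60,30),(490,72,-30),(580,256,-90),(464,433,-150),(252,420,150),(160,232,90)]
px=np.array([(140+a/4.8-.5*0,155+b/4.8) for a,b,_ in cr])-0.4
W=np.array([px2w(d,u,v,.047)[:2] for u,v in px]); th=np.radians([c[2] for c in cr])
f=lambda p:(p[:2]+p[3]*np.c_[np.cos(th+p[2]),np.sin(th+p[2])]-W).ravel()
r=least_squares(f,[.45,.25,0,.14]); print(r.x,np.degrees(r.x[2]),np.round(r.fun*1000,1))
c=px2w(d,140+368/4.8-.4,155+232/4.8-.4,.079);print("nut",c)
print("shtab",px2w(d,140+362/4.8-.4,155+365/4.8-.4,.087), "sink",px2w(d,140+379/4.8,155+148/4.8,.049))
s=dict(np.load("side.npz"))
for n,(u,v) in dict(nut=(190+360/6.5,145+210/6.5)).items(): print(n,px2w(s,u-.4,v-.4,.079))
print("sdriver",[px2w(d,140+a/4.8,155+b/4.8,.012).round(3) for a,b in [(425,500),(310,530),(170,563)]])
E
```

```text
[ 0.46959469  0.27500927 -0.03217324  0.13924459] -1.8433908411583069 [-0.1  0.2 -0.6  1.3 -0.2 -1.2  0.2 -0.5  0.1  0.7  0.7 -0.5]
nut [0.47197699 0.27505668 0.079     ]
shtab [0.38505271 0.27478598 0.087     ] sink [0.53253526 0.2710125  0.049     ]
nut [0.46771276 0.27016589 0.079     ]
sdriver [array([0.303, 0.234, 0.012]), array([0.281, 0.309, 0.012]), array([0.257, 0.4  , 0.012])]
```

{"api": "arm_command", "payload": {
  "rows": [
    {"slide":[-1,-0.15,0.5],"spin":0,"gripper":1},
    {"slide":[-1,-0.15,0.5],"spin":0,"gripper":1},
    {"slide":[-1,-0.15,0.5],"spin":0,"gripper":1},
    {"slide":[-1,-0.15,0.5],"spin":0,"gripper":1},
    {"slide":[-1,-0.15,0.5],"spin":0,"gripper":1},
    {"slide":[-1,-0.15,0.5],"spin":0,"gripper":1},
    {"slide":[-1,-0.15,0.5],"spin":0,"gripper":1},
    {"slide":[-1,-0.15,0.5],"spin":0,"gripper":1},
    {"slide":[-1,-0.15,0.5],"spin":0,"gripper":1},
    {"slide":[-1,-0.15,0.5],"spin":0,"gripper":1}
  ],
  "grip_force": 20
}}

```text
t: 1.1
ee_pos: [0.4341, 0.4036, 0.1054]
orientation: [0.191, 0.982, -0.0, -0.0]
force: [0.2, 0.4, 0.1]
finger_gap: -0.0
grasp_force: 0.0
```

{"api": "arm_command", "payload": {
  "rows": [
    {"slide":[0,0,0],"spin":-1,"gripper":1},
    {"slide":[0,0,0],"spin":-1,"gripper":1},
    {"slide":[0,0,0],"spin":-1,"gripper":1},
    {"slide":[0,0,0],"spin":-1,"gripper":1},
    {"slide":[0,0,0],"spin":-1,"gripper":1},
    {"slide":[0,0,0],"spin":-0.8,"gripper":1},
    {"slide":[0,0,0],"spin":0,"gripper":1},
    {"slide":[0,0,0],"spin":0,"gripper":1},
    {"slide":[0,0,0],"spin":0,"gripper":1}
  ]
}}

```text
t: 2.0
ee_pos: [0.4334, 0.4043, 0.1061]
orientation: [-0.11, 0.994, -0.0, -0.0]
force: [-0.4, -0.1, -0.0]
finger_gap: 0.003
grasp_force: 0.0
```

```bash
cat >> h.py <<'E'
C=np.array([.470,.275])
def rel(target_ang,r,z):
    "slide units to a polar target about carousel axis (world angle deg), in present tool axes"
    from workcell import read_state
    from scipy.spatial.transform import Rotation as Ro
    s=read_state(); R=Ro.from_quat(s["orientation"]).as_matrix(); a=np.radians(target_ang)
    T=np.r_[C+r*np.array([np.cos(a),np.sin(a)]),z]; p=s["ee_pos"]-np.r_[C,0]
    print("t",s["t"],"pos",s["ee_pos"].round(4),"polar",np.degrees(np.arctan2(p[1],p[0])).round(1),np.hypot(*p[:2]).round(4),
     "tool y ang",np.degrees(np.arctan2(R[1,1],R[0,1])).round(1),"gap",round(s["finger_gap"],3),"F",s["force"].round(1),"units",(R.T@(T-s["ee_pos"])/.025).round(2))
E
python3 -c "
from h import *; rel(103,.128,.032)"
```

```text
t 2.0 pos [0.4334 0.4043 0.1061] polar 105.8 0.1344 tool y ang 102.7 gap 0.003 F [-0.4 -0.1 -0. ] units [-0.27 -0.25  2.97]
```

{"api": "arm_command", "payload": {
  "rows": [
    {"slide":[0,-0.06,0.75],"spin":-0.5,"gripper":1},
    {"slide":[0,-0.06,0.75],"spin":0,"gripper":1},
    {"slide":[0,-0.06,0.75],"spin":0,"gripper":1},
    {"slide":[0,-0.06,0.7],"spin":0,"gripper":1},
    {"slide":[0,0,0],"spin":0,"gripper":1},
    {"slide":[0,0,0],"spin":0,"gripper":1}
  ]
}}

```text
t: 2.6
ee_pos: [0.4351, 0.3986, 0.0326]
orientation: [-0.137, 0.991, -0.0, -0.0]
force: [-0.2, 0.5, -0.2]
finger_gap: 0.004
grasp_force: 0.0
```

{"api": "arm_command", "payload": {
  "rows": [
    {"slide":[-0.27,-0.01,0],"spin":0.5,"gripper":1},
    {"slide":[-0.27,-0.01,0],"spin":0.5,"gripper":1},
    {"slide":[-0.27,-0.01,0],"spin":0.5,"gripper":1},
    {"slide":[-0.27,-0.01,0],"spin":0.5,"gripper":1},
    {"slide":[-0.27,-0.01,0],"spin":0.5,"gripper":1},
    {"slide":[-0.27,-0.01,0],"spin":0.5,"gripper":1},
    {"slide":[-0.27,-0.01,0],"spin":0.5,"gripper":1},
    {"slide":[-0.27,-0.01,0],"spin":0.5,"gripper":1}
  ]
}}

```text
t: 3.4
ee_pos: [0.489, 0.4024, 0.0342]
orientation: [0.073, 0.997, 0.001, 0.0]
force: [-1.8, 0.8, 0.1]
finger_gap: -0.001
grasp_force: 0.9
```

```bash
python3 -c "
from h import *; rel(50,.128,.032)"
```

```text
t 3.4 pos [0.489  0.4024 0.0342] polar 81.5 0.1288 tool y ang 81.6 gap -0.001 F [-1.8  0.8  0.1] units [-2.67 -0.79  0.09]
```

{"api": "arm_command", "payload": {
  "rows": [
    {"slide":[-0.28,-0.01,0],"spin":0.52,"gripper":1},
    {"slide":[-0.28,-0.01,0],"spin":0.52,"gripper":1},
    {"slide":[-0.28,-0.01,0],"spin":0.52,"gripper":1},
    {"slide":[-0.28,-0.01,0],"spin":0.52,"gripper":1},
    {"slide":[-0.28,-0.01,0],"spin":0.52,"gripper":1},
    {"slide":[-0.28,-0.01,0],"spin":0.52,"gripper":1},
    {"slide":[-0.28,-0.01,0],"spin":0.52,"gripper":1},
    {"slide":[-0.28,-0.01,0],"spin":0.52,"gripper":1},
    {"slide":[-0.28,-0.01,0],"spin":0.52,"gripper":1},
    {"slide":[0,0,0],"spin":0,"gripper":1}
  ]
}}

```text
t: 4.4
ee_pos: [0.5477, 0.3775, 0.0341]
orientation: [0.312, 0.95, 0.001, 0.001]
force: [-0.4, -0.0, 0.3]
finger_gap: 0.004
grasp_force: 0.0
```

{"api": "arm_command", "payload": {
  "rows": [
    {"slide":[0,0,-0.7],"spin":0,"gripper":1},
    {"slide":[0,0,-0.7],"spin":0,"gripper":1},
    {"slide":[0,0,-0.2],"spin":0,"gripper":1},
    {"slide":[0,0,0],"spin":0,"gripper":1},
    {"slide":[0,0,0],"spin":0,"gripper":1},
    {"slide":[0,0,0],"spin":0,"gripper":1},
    {"slide":[0,0,0],"spin":0,"gripper":1},
    {"slide":[0,0,0],"spin":0,"gripper":1}
  ]
}}

```text
t: 5.2
ee_pos: [0.5459, 0.3772, 0.0719]
orientation: [0.312, 0.95, -0.0, -0.0]
force: [-0.1, 0.3, -0.5]
finger_gap: -0.001
grasp_force: 0.0
```

```bash
python3 - <<'E'
from h import *
from workcell import get_image
rel(106,.128,.07)
d=get_image("top")
c=cv2.resize(d["color"][155:255,150:270][:,:,::-1],None,fx=5,fy=5,interpolation=cv2.INTER_CUBIC)
cv2.imwrite("pics/top1.png",c)
E
```

```text
t 5.2 pos [0.5459 0.3772 0.0719] polar 53.4 0.1273 tool y ang 53.7 gap -0.001 F [-0.1  0.3 -0.5] units [ 4.08 -1.96  0.08]
```

View pics/top1.png

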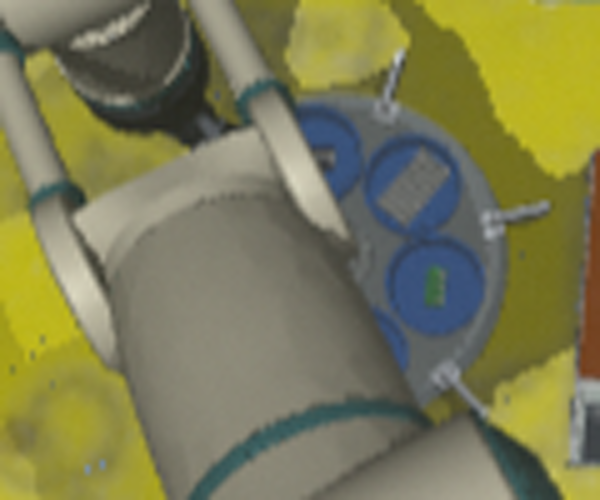

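The first step was taken: the heat sink moved to the upper-right cup (about (233,192) in full-image pixels), with the table still settling. I'll go back and repeat.

{"api": "arm_command", "payload": {
  "rows": [
    {"slide":[0.54,-0.03,0],"spin":-1,"gripper":1},
    {"slide":[0.54,-0.03,0],"spin":-1,"gripper":1},
    {"slide":[0.54,-0.03,0],"spin":-1,"gripper":1},
    {"slide":[0.54,-0.03,0],"spin":-1,"gripper":1},
    {"slide":[0.54,-0.03,0],"spin":-1,"gripper":1},
    {"slide":[0.54,-0.03,0],"spin":-1,"gripper":1},
    {"slide":[0.54,-0.03,0],"spin":-1,"gripper":1},
    {"slide":[0.54,-0.03,0],"spin":-1,"gripper":1},
    {"slide":[0.54,-0.03,0],"spin":-1,"gripper":1},
    {"slide":[0,0,0],"spin":0,"gripper":1}
  ]
}}

```text
t: 6.25
ee_pos: [0.4284, 0.3953, 0.0724]
orientation: [-0.154, 0.988, -0.0, -0.001]
force: [0.2, 1.2, -1.0]
finger_gap: -0.0
grasp_force: 0.0
```

```bash
python3 - <<'E'
from h import *
from workcell import get_image
rel(106,.128,.034)
d=get_image("top"); np.savez("top2.npz",**{k:np.array(v) for k,v in d.items()})
c=cv2.resize(d["color"][155:255,150:270][:,:,::-1],None,fx=5,fy=5,interpolation=cv2.INTER_CUBIC)
cv2.imwrite("pics/top2.png",c)
E
```

```text
t 6.25 pos [0.4284 0.3953 0.0724] polar 109.1 0.1273 tool y ang 107.7 gap -0.0 F [ 0.2  1.2 -1. ] units [-0.28  0.03  1.53]
```

View pics/top2.png

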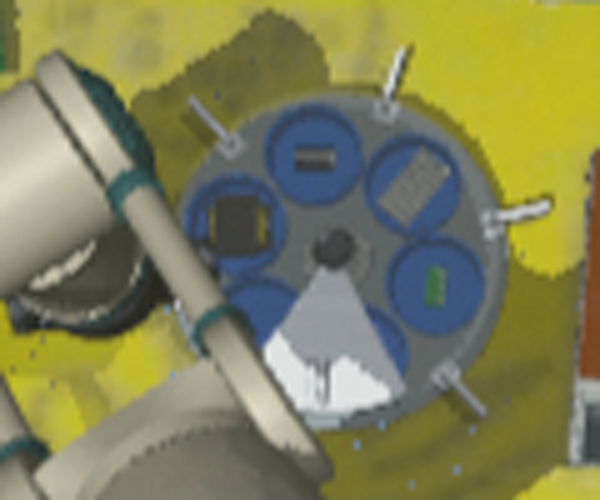

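```bash
python3 - <<'E'
from h import *
d=dict(np.load("top2.npz"))
for a,b in [(405,50),(550,205),(485,412),(193,100)]:
    p=px2w(d,150+a/5-.4,155+b/5-.4,.047)[:2]-C; print(np.degrees(np.arctan2(p[1],p[0]))+1.85,np.hypot(*p))
E
```

```text
-14.1874146916763 0.1393517132805835
-73.5348996466625 0.1388628381336526
-133.5269462361032 0.13777231122537367
46.64728192705329 0.13643848618766186
```

The table stands at about -44°, not yet at the click at -60°. I'll wait a second without moving and compare.

{"api": "arm_command", "payload": {
  "rows": [
    {"slide":[0,0,0],"spin":0,"gripper":1},
    {"slide":[0,0,0],"spin":0,"gripper":1},
    {"slide":[0,0,0],"spin":0,"gripper":1},
    {"slide":[0,0,0],"spin":0,"gripper":1},
    {"slide":[0,0,0],"spin":0,"gripper":1},
    {"slide":[0,0,0],"spin":0,"gripper":1},
    {"slide":[0,0,0],"spin":0,"gripper":1},
    {"slide":[0,0,0],"spin":0,"gripper":1}
  ]
}}

```text
t: 7.1
ee_pos: [0.4304, 0.396, 0.0726]
orientation: [-0.154, 0.988, 0.0, 0.0]
force: [-0.3, -0.4, 0.2]
finger_gap: -0.0
grasp_force: 0.0
```

```bash
python3 - <<'E'
from h import *
from workcell import get_image
rel(106,.128,.034)
d=get_image("top"); o=dict(np.load("top2.npz"))
np.savez("top3.npz",**{k:np.array(v) for k,v in d.items()})
# rotation between polar-unwrapped rectified right halves
def polar(d):
    a=np.radians(np.arange(-100,40,.25)); r=np.linspace(.114,.138,24)
    A,R=np.meshgrid(a,r); P=np.c_[(C[0]+R*np.cos(A)).ravel(),(C[1]+R*np.sin(A)).ravel(),np.full(A.size,.047)]
    m=w2px(d,P).astype(np.float32).reshape(A.shape+(2,))
    return cv2.remap(d["color"],m[...,0],m[...,1],cv2.INTER_LINEAR)[...,2].astype(float).mean(0)
for q in (o,d):
    p=polar(q); i=[k for k in range(4,len(p)-4) if p[k]==p[k-4:k+5].max() and p[k]>p.mean()+1.0*p.std()]; print([-100+.25*k+1.85 for k in i])
print(np.abs(d["color"][155:255,215:270].astype(int)-o["color"][155:255,215:270]).mean())
E
```

```text
t 7.1 pos [0.4304 0.396  0.0726] polar 108.1 0.1274 tool y ang 107.7 gap -0.0 F [-0.3 -0.4  0.2] units [-0.19  0.02  1.54]
[-73.65, -13.15, 0.3500000000000001, 4.1]
[-73.65, -13.15, -2.9, 1.1, 4.1]
1.1161818181818182
```

It is stationary about 16° short of the click. I'll go behind the next tab (world 105°), lower there, and push on while watching the force.

{"api": "arm_command", "payload": {
  "rows": [
    {"slide":[0.45,-0.02,0],"spin":-0.85,"gripper":1},
    {"slide":[0.45,-0.02,0],"spin":-0.85,"gripper":1},
    {"slide":[0.1,0,0],"spin":-0.1,"gripper":1},
    {"slide":[0,0,0],"spin":0,"gripper":1},
    {"slide":[0,0,0.5],"spin":0,"gripper":1},
    {"slide":[0,0,0.5],"spin":0,"gripper":1},
    {"slide":[0,0,0.5],"spin":0,"gripper":1},
    {"slide":[0,0,0],"spin":0,"gripper":1}
  ]
}}

```text
t: 7.95
ee_pos: [0.406, 0.385, 0.0323]
orientation: [-0.246, 0.969, -0.001, -0.002]
force: [0.3, -0.2, -0.5]
finger_gap: -0.002
grasp_force: 0.0
```

{"api": "arm_command", "payload": {
  "rows": [
    {"slide":[-0.18,0,0],"spin":0.33,"gripper":1},
    {"slide":[-0.18,0,0],"spin":0.33,"gripper":1},
    {"slide":[-0.18,0,0],"spin":0.33,"gripper":1},
    {"slide":[-0.18,0,0],"spin":0.33,"gripper":1}
  ]
}}

```text
t: 8.35
ee_pos: [0.4238, 0.394, 0.0347]
orientation: [-0.178, 0.984, -0.0, -0.0]
force: [-0.9, -1.3, 1.1]
finger_gap: -0.002
grasp_force: 0.4
```

{"api": "arm_command", "payload": {
  "rows": [
    {"slide":[-0.18,0,0],"spin":0.33,"gripper":1},
    {"slide":[-0.18,0,0],"spin":0.33,"gripper":1}
  ]
}}

```text
t: 8.55
ee_pos: [0.4322, 0.3969, 0.0347]
orientation: [-0.143, 0.99, -0.0, -0.0]
force: [-0.0, -0.3, 0.4]
finger_gap: -0.002
grasp_force: 0.1
```

```bash
python3 -c "
from h import *; rel(94,.128,.034)"
```

```text
t 8.55 pos [0.4322 0.3969 0.0347] polar 107.3 0.1276 tool y ang 106.5 gap -0.002 F [-0.  -0.3  0.4] units [-1.18 -0.1   0.03]
```

```bash
cat >> h.py <<'E'
def tabs():
    from workcell import get_image
    d=get_image("top"); a=np.radians(np.arange(-105,45,.25)); r=np.linspace(.114,.138,24)
    A,R=np.meshgrid(a,r); P=np.c_[(C[0]+R*np.cos(A)).ravel(),(C[1]+R*np.sin(A)).ravel(),np.full(A.size,.047)]
    m=w2px(d,P).astype(np.float32).reshape(A.shape+(2,))
    p=cv2.remap(d["color"],m[...,0],m[...,1],cv2.INTER_LINEAR)[...,2].astype(float).mean(0)
    i=[k for k in range(4,len(p)-4) if p[k]==p[k-4:k+5].max() and p[k]>p.mean()+p.std()]; print("tabs (carousel deg)",[-105+.25*k+1.85 for k in i]); return d
E
python3 -c "
from h import *; d=tabs();rel(94,.128,.034)
cv2.imwrite('pics/top4.png',cv2.resize(d['color'][155:255,150:270][:,:,::-1],None,fx=5,fy=5,interpolation=cv2.INTER_CUBIC))"
```

```text
tabs (carousel deg) [-77.9, -17.4, -2.65, 0.10000000000000009, 4.1, 42.85]
t 8.6 pos [0.4332 0.3973 0.0348] polar 106.8 0.1277 tool y ang 106.4 gap -0.004 F [0.8 1.2 0.3] units [-1.13 -0.11  0.03]
```

View pics/top4.png

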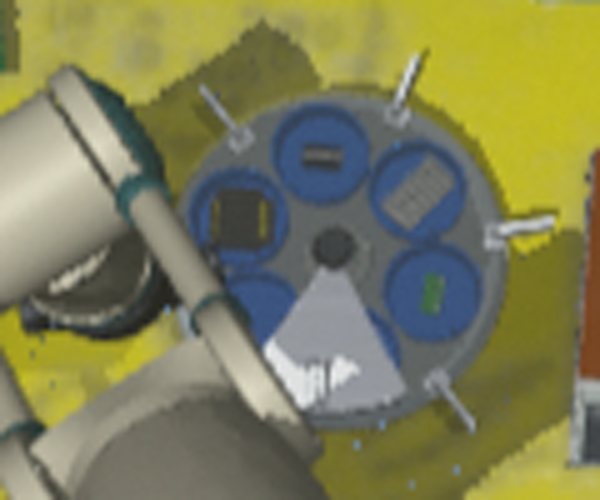

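The table follows the finger (now -47.7°) with under 1.5 N, so friction holds it short of the click. I'll keep pushing to the click.

{"api": "arm_command", "payload": {
  "rows": [
    {"slide":[-0.18,0,0],"spin":0.33,"gripper":1},
    {"slide":[-0.18,0,0],"spin":0.33,"gripper":1},
    {"slide":[-0.18,0,0],"spin":0.33,"gripper":1},
    {"slide":[-0.18,0,0],"spin":0.33,"gripper":1},
    {"slide":[0,0,0],"spin":0,"gripper":1}
  ]
}}

```text
t: 9.1
ee_pos: [0.4502, 0.4012, 0.0349]
orientation: [-0.076, 0.997, 0.0, 0.0]
force: [-0.5, -0.0, -0.8]
finger_gap: 0.0
grasp_force: 0.0
```

```bash
python3 -c "
from h import *; d=tabs();rel(94,.128,.034)"
```

```text
tabs (carousel deg) [-87.4, -26.4, -2.9, 1.1, 4.1, 33.85]
t 9.15 pos [0.4498 0.4011 0.0349] polar 99.1 0.1277 tool y ang 98.7 gap -0.004 F [-0.3  0.4  0.4] units [-0.45 -0.01  0.03]
```

{"api": "arm_command", "payload": {
  "rows": [
    {"slide":[-0.27,-0.01,0],"spin":0.5,"gripper":1},
    {"slide":[-0.27,-0.01,0],"spin":0.5,"gripper":1},
    {"slide":[-0.27,-0.01,0],"spin":0.5,"gripper":1},
    {"slide":[-0.27,-0.01,0],"spin":0.5,"gripper":1},
    {"slide":[-0.27,-0.01,0],"spin":0.5,"gripper":1},
    {"slide":[-0.27,-0.01,0],"spin":0.5,"gripper":1},
    {"slide":[-0.27,-0.01,0],"spin":0.5,"gripper":1},
    {"slide":[-0.27,-0.01,0],"spin":0.5,"gripper":1},
    {"slide":[-0.27,-0.01,0],"spin":0.5,"gripper":1},
    {"slide":[-0.27,-0.01,0],"spin":0.5,"gripper":1}
  ]
}}

```text
t: 10.15
ee_pos: [0.5146, 0.3937, 0.0348]
orientation: [0.186, 0.983, 0.0, -0.001]
force: [-2.9, 1.9, 0.2]
finger_gap: -0.002
grasp_force: 1.8
```

{"api": "arm_command", "payload": {
  "rows": [
    {"slide":[-0.27,-0.01,0],"spin":0.5,"gripper":1},
    {"slide":[-0.27,-0.01,0],"spin":0.5,"gripper":1},
    {"slide":[-0.27,-0.01,0],"spin":0.5,"gripper":1},
    {"slide":[-0.27,-0.01,0],"spin":0.5,"gripper":1},
    {"slide":[-0.27,-0.01,0],"spin":0.5,"gripper":1},
    {"slide":[-0.27,-0.01,0],"spin":0.5,"gripper":1},
    {"slide":[-0.27,-0.01,0],"spin":0.5,"gripper":1},
    {"slide":[-0.27,-0.01,0],"spin":0.5,"gripper":1},
    {"slide":[-0.27,-0.01,0],"spin":0.5,"gripper":1},
    {"slide":[0,0,0],"spin":0,"gripper":1}
  ]
}}

```text
t: 11.15
ee_pos: [0.5653, 0.3576, 0.0349]
orientation: [0.409, 0.912, -0.0, 0.0]
force: [0.8, 0.5, -0.1]
finger_gap: 0.001
grasp_force: 0.0
```

```bash
python3 -c "
from h import *; d=tabs();rel(36,.128,.034)"
```

```text
tabs (carousel deg) [-85.9, -24.65, 2.6, 16.6]
t 11.2 pos [0.5649 0.3579 0.0349] polar 41.1 0.126 tool y ang 41.7 gap -0.002 F [-0.1  0.2  1. ] units [-0.46  0.05  0.04]
```

Second step done to within about 5° of its click. I'll lift and return behind the next tab.

{"api": "arm_command", "payload": {
  "rows": [
    {"slide":[0,0,-0.8],"spin":0,"gripper":1},
    {"slide":[0,0,-0.8],"spin":0,"gripper":1},
    {"slide":[0,0,0],"spin":0,"gripper":1},
    {"slide":[0.53,-0.02,0],"spin":-1,"gripper":1},
    {"slide":[0.53,-0.02,0],"spin":-1,"gripper":1},
    {"slide":[0.53,-0.02,0],"spin":-1,"gripper":1},
    {"slide":[0.53,-0.02,0],"spin":-1,"gripper":1},
    {"slide":[0.53,-0.02,0],"spin":-1,"gripper":1},
    {"slide":[0.53,-0.02,0],"spin":-1,"gripper":1}
  ]
}}

```text
t: 12.1
ee_pos: [0.4967, 0.3989, 0.0739]
orientation: [0.105, 0.995, -0.0, -0.001]
force: [-0.2, 0.9, -0.2]
finger_gap: 0.004
grasp_force: 0.0
```

{"api": "arm_command", "payload": {
  "rows": [
    {"slide":[0.53,-0.02,0],"spin":-1,"gripper":1},
    {"slide":[0.53,-0.02,0],"spin":-1,"gripper":1},
    {"slide":[0.53,-0.02,0],"spin":-1,"gripper":1},
    {"slide":[0.53,-0.02,0],"spin":-1,"gripper":1},
    {"slide":[0.53,-0.02,0],"spin":-1,"gripper":1},
    {"slide":[0.2,0,0],"spin":-0.4,"gripper":1},
    {"slide":[0,0,0],"spin":0,"gripper":1},
    {"slide":[0,0,0],"spin":0,"gripper":1}
  ]
}}

```text
t: 12.9
ee_pos: [0.4275, 0.3951, 0.0746]
orientation: [-0.174, 0.985, -0.0, -0.0]
force: [0.5, -0.4, -0.1]
finger_gap: 0.001
grasp_force: 0.0
```

```bash
python3 -c "
from h import *; d=tabs();rel(108,.128,.034)"
```

```text
tabs (carousel deg) [-86.15, -24.65, -2.9, 1.1, 4.1, 35.6]
t 12.95 pos [0.4279 0.3951 0.0747] polar 109.3 0.1273 tool y ang 110.1 gap 0.001 F [ 0.1 -0.   0.5] units [-0.12  0.02  1.63]
```

{"api": "arm_command", "payload": {
  "rows": [
    {"slide":[0,0,0.8],"spin":0,"gripper":1},
    {"slide":[0,0,0.8],"spin":0,"gripper":1},
    {"slide":[0,0,0],"spin":0,"gripper":1},
    {"slide":[-0.27,0,0],"spin":0.5,"gripper":1},
    {"slide":[-0.27,0,0],"spin":0.5,"gripper":1},
    {"slide":[-0.27,0,0],"spin":0.5,"gripper":1},
    {"slide":[-0.27,0,0],"spin":0.5,"gripper":1},
    {"slide":[-0.27,0,0],"spin":0.5,"gripper":1},
    {"slide":[-0.27,0,0],"spin":0.5,"gripper":1},
    {"slide":[-0.27,0,0],"spin":0.5,"gripper":1}
  ]
}}

```text
t: 13.95
ee_pos: [0.474, 0.404, 0.0357]
orientation: [0.009, 1.0, -0.0, -0.0]
force: [-1.2, 0.4, 0.4]
finger_gap: -0.003
grasp_force: 0.6
```

{"api": "arm_command", "payload": {
  "rows": [
    {"slide":[-0.27,-0.01,0],"spin":0.5,"gripper":1},
    {"slide":[-0.27,-0.01,0],"spin":0.5,"gripper":1},
    {"slide":[-0.27,-0.01,0],"spin":0.5,"gripper":1},
    {"slide":[-0.27,-0.01,0],"spin":0.5,"gripper":1},
    {"slide":[-0.27,-0.01,0],"spin":0.5,"gripper":1},
    {"slide":[-0.27,-0.01,0],"spin":0.5,"gripper":1},
    {"slide":[-0.27,-0.01,0],"spin":0.5,"gripper":1},
    {"slide":[-0.27,-0.01,0],"spin":0.5,"gripper":1},
    {"slide":[-0.27,-0.01,0],"spin":0.5,"gripper":1},
    {"slide":[-0.27,-0.01,0],"spin":0.5,"gripper":1}
  ]
}}

```text
t: 14.95
ee_pos: [0.5386, 0.3852, 0.0358]
orientation: [0.268, 0.963, 0.0, 0.0]
force: [-0.3, 0.0, 0.2]
finger_gap: 0.001
grasp_force: 0.1
```

{"api": "arm_command", "payload": {
  "rows": [
    {"slide":[-0.27,-0.01,0],"spin":0.5,"gripper":1},
    {"slide":[-0.27,-0.01,0],"spin":0.5,"gripper":1},
    {"slide":[-0.27,-0.01,0],"spin":0.5,"gripper":1},
    {"slide":[-0.27,-0.01,0],"spin":0.5,"gripper":1},
    {"slide":[-0.27,-0.01,0],"spin":0.5,"gripper":1},
    {"slide":[0,0,0],"spin":0,"gripper":1},
    {"slide":[0,0,0],"spin":0,"gripper":1}
  ]
}}

```text
t: 15.65
ee_pos: [0.5645, 0.364, 0.0356]
orientation: [0.39, 0.921, 0.0, 0.0]
force: [-0.6, 0.5, 0.7]
finger_gap: 0.004
grasp_force: 0.0
```

```bash
python3 -c "
from h import *; d=tabs();rel(36,.128,.034)"
```

```text
tabs (carousel deg) [-83.15, -22.65, 4.1, 19.6]
t 15.7 pos [0.5642 0.3641 0.0355] polar 43.4 0.1297 tool y ang 44.1 gap 0.004 F [-0.5  0.5 -0.3] units [-0.66 -0.12  0.06]
```

{"api": "arm_command", "payload": {
  "rows": [
    {"slide":[-0.18,-0.02,0],"spin":0.33,"gripper":1},
    {"slide":[-0.18,-0.02,0],"spin":0.33,"gripper":1},
    {"slide":[-0.18,-0.02,0],"spin":0.33,"gripper":1},
    {"slide":[-0.18,-0.02,0],"spin":0.33,"gripper":1},
    {"slide":[0,0,0],"spin":0,"gripper":1},
    {"slide":[0,0,0],"spin":0,"gripper":1}
  ]
}}

```text
t: 16.3
ee_pos: [0.5743, 0.3485, 0.035]
orientation: [0.453, 0.892, -0.0, -0.0]
force: [-0.4, 1.1, 0.3]
finger_gap: -0.003
grasp_force: 0.0
```

```bash
python3 -c "
from h import *; d=tabs();rel(34,.128,.034)"
```

```text
tabs (carousel deg) [-90.9, -30.4, 6.35]
t 16.35 pos [0.5742 0.3487 0.035 ] polar 35.3 0.1276 tool y ang 36.1 gap -0.002 F [ 0.4 -0.4 -0.9] units [-0.11  0.01  0.04]
```

Tabs now read -90.7° and -30.4°, so the table is within 0.5° of its click. Next I lift, turn the tool and go over to the shutter tab.

{"api": "arm_command", "payload": {
  "rows": [
    {"slide":[0,0,-0.85],"spin":0,"gripper":1},
    {"slide":[0,0,-0.85],"spin":0,"gripper":1},
    {"slide":[0,0,-0.85],"spin":0,"gripper":1},
    {"slide":[0,0,-0.85],"spin":0,"gripper":1},
    {"slide":[0,0,0],"spin":1,"gripper":1},
    {"slide":[0,0,0],"spin":1,"gripper":1},
    {"slide":[0,0,0],"spin":1,"gripper":1},
    {"slide":[0,0,0],"spin":0,"gripper":1},
    {"slide":[0,0,0],"spin":0,"gripper":1}
  ]
}}

```text
t: 17.25
ee_pos: [0.5741, 0.3489, 0.12]
orientation: [0.586, 0.81, -0.0, -0.0]
force: [0.0, -0.1, 0.5]
finger_gap: 0.001
grasp_force: 0.0
```

```bash
python3 -c "
from h import *; d=tabs();rel(198,.084,.12)
from workcell import *;print(read_state()['q'])"
```

```text
tabs (carousel deg) [-90.9, -30.4, 4.1, 29.6, 42.35]
t 17.3 pos [0.5742 0.3489 0.12  ] polar 35.4 0.1277 tool y ang 18.3 gap 0.003 F [ 0.1  0.2 -1.1] units [-1.49 -8.24  0.  ]
[4.42587968e-01 4.91213423e-01 1.44685063e+00 5.24583198e-05
 1.20374433e+00 1.23811274e-01]
```

{"api": "arm_command", "payload": {
  "rows": [
    {"slide":[-0.15,-0.82,0],"spin":0,"gripper":1},
    {"slide":[-0.15,-0.82,0],"spin":0,"gripper":1},
    {"slide":[-0.15,-0.82,0],"spin":0,"gripper":1},
    {"slide":[-0.15,-0.82,0],"spin":0,"gripper":1},
    {"slide":[-0.15,-0.82,0],"spin":0,"gripper":1},
    {"slide":[-0.15,-0.82,0],"spin":0,"gripper":1},
    {"slide":[-0.15,-0.82,0],"spin":0,"gripper":1},
    {"slide":[-0.15,-0.82,0],"spin":0,"gripper":1},
    {"slide":[-0.15,-0.82,0],"spin":0,"gripper":1},
    {"slide":[-0.15,-0.82,0],"spin":0,"gripper":1}
  ]
}}

```text
t: 18.3
ee_pos: [0.3904, 0.249, 0.1201]
orientation: [0.586, 0.81, 0.0, 0.0]
force: [0.5, -0.2, 0.1]
finger_gap: 0.002
grasp_force: 0.0
```

{"api": "arm_command", "payload": {
  "rows": [
    {"slide":[0,0,0],"spin":0,"gripper":1},
    {"slide":[0,0,0],"spin":0,"gripper":1},
    {"slide":[0,0,0],"spin":0,"gripper":1}
  ]
}}

```text
t: 18.6
ee_pos: [0.3927, 0.2501, 0.1204]
orientation: [0.587, 0.81, 0.001, 0.001]
force: [0.3, -0.5, -0.9]
finger_gap: -0.001
grasp_force: 0.0
```

```bash
python3 -c "
from h import *; rel(198,.084,.072)"
```

```text
t 18.6 pos [0.3927 0.2501 0.1204] polar -162.1 0.0812 tool y ang 18.2 gap -0.001 F [ 0.3 -0.5 -0.9] units [-0.01 -0.12  1.94]
```

{"api": "arm_command", "payload": {
  "rows": [
    {"slide":[0,-0.03,0.48],"spin":0,"gripper":1},
    {"slide":[0,-0.03,0.48],"spin":0,"gripper":1},
    {"slide":[0,-0.03,0.48],"spin":0,"gripper":1},
    {"slide":[0,-0.03,0.48],"spin":0,"gripper":1},
    {"slide":[0,0,0],"spin":0,"gripper":1}
  ]
}}

```text
t: 19.1
ee_pos: [0.3882, 0.2485, 0.0707]
orientation: [0.587, 0.81, -0.001, -0.001]
force: [0.5, -0.6, -1.0]
finger_gap: -0.002
grasp_force: 0.0
```

{"api": "arm_command", "payload": {
  "rows": [
    {"slide":[0.23,0.01,0],"spin":0.67,"gripper":1},
    {"slide":[0.23,0.01,0],"spin":0.67,"gripper":1},
    {"slide":[0.23,0.01,0],"spin":0.67,"gripper":1},
    {"slide":[0.23,0.01,0],"spin":0.67,"gripper":1},
    {"slide":[0.23,0.01,0],"spin":0.67,"gripper":1},
    {"slide":[0.23,0.01,0],"spin":0.67,"gripper":1},
    {"slide":[0.23,0.01,0],"spin":0.67,"gripper":1},
    {"slide":[0.23,0.01,0],"spin":0.67,"gripper":1}
  ]
}}

```text
t: 19.9
ee_pos: [0.3877, 0.2946, 0.0725]
orientation: [0.789, 0.615, 0.0, 0.0]
force: [-0.5, -1.2, 0.3]
finger_gap: -0.001
grasp_force: 0.4
```

```bash
python3 -c "
from h import *; rel(126,.084,.072)"
```

```text
t 19.9 pos [0.3877 0.2946 0.0725] polar 166.6 0.0846 tool y ang -14.2 gap -0.001 F [-0.5 -1.2  0.3] units [2.2  0.8  0.02]
```

Contact is made on the shutter tab. I'll push on along the arc.

{"api": "arm_command", "payload": {
  "rows": [
    {"slide":[0.23,0.01,0],"spin":0.67,"gripper":1},
    {"slide":[0.23,0.01,0],"spin":0.67,"gripper":1},
    {"slide":[0.23,0.01,0],"spin":0.67,"gripper":1},
    {"slide":[0.23,0.01,0],"spin":0.67,"gripper":1},
    {"slide":[0.23,0.01,0],"spin":0.67,"gripper":1},
    {"slide":[0.23,0.01,0],"spin":0.67,"gripper":1},
    {"slide":[0.23,0.01,0],"spin":0.67,"gripper":1},
    {"slide":[0.23,0.01,0],"spin":0.67,"gripper":1},
    {"slide":[0.23,0.01,0],"spin":0.67,"gripper":1}
  ]
}}

```text
t: 20.8
ee_pos: [0.4151, 0.3376, 0.0725]
orientation: [0.941, 0.339, 0.0, -0.0]
force: [-0.8, 0.1, -0.3]
finger_gap: 0.004
grasp_force: 0.4
```

{"api": "arm_command", "payload": {
  "rows": [
    {"slide":[0.1,0,0],"spin":0.3,"gripper":1},
    {"slide":[0,0,0],"spin":0,"gripper":1},
    {"slide":[0,0,0],"spin":0,"gripper":1}
  ]
}}

```text
t: 21.1
ee_pos: [0.4171, 0.3388, 0.0723]
orientation: [0.945, 0.326, 0.0, -0.0]
force: [1.0, -0.6, 0.4]
finger_gap: -0.001
grasp_force: 0.0
```

```bash
python3 -c "
from h import *; rel(126,.084,.072)"
```

```text
t 21.1 pos [0.4171 0.3388 0.0723] polar 129.7 0.0829 tool y ang -51.9 gap -0.001 F [ 1.  -0.6  0.4] units [ 0.21 -0.04  0.01]
```

{"api": "arm_command", "payload": {
  "rows": [
    {"slide":[0.12,0,0],"spin":0.33,"gripper":1},
    {"slide":[0.12,0,0],"spin":0.33,"gripper":1},
    {"slide":[0,0,0],"spin":0,"gripper":1}
  ]
}}

```text
t: 21.4
ee_pos: [0.4197, 0.3412, 0.072]
orientation: [0.956, 0.293, -0.002, 0.0]
force: [-4.0, -2.6, 3.0]
finger_gap: -0.001
grasp_force: 2.3
```

{"api": "arm_command", "payload": {
  "rows": [
    {"slide":[0.08,0,0],"spin":0,"gripper":1},
    {"slide":[0,0,0],"spin":0,"gripper":1}
  ]
}}

```text
t: 21.6
ee_pos: [0.4198, 0.3412, 0.0719]
orientation: [0.956, 0.293, -0.004, 0.001]
force: [-5.9, -3.8, 6.2]
finger_gap: -0.002
grasp_force: 4.0
```

The force rise (about 7 N) shows that the shutter is at its stop. Backing off, lifting and retreating.

{"api": "arm_command", "payload": {
  "rows": [
    {"slide":[-0.25,0,0],"spin":0,"gripper":1},
    {"slide":[-0.15,0,0],"spin":0,"gripper":1},
    {"slide":[0,0,-0.6],"spin":0,"gripper":1},
    {"slide":[0,0,-1],"spin":0,"gripper":1},
    {"slide":[0,0,-1],"spin":0,"gripper":1},
    {"slide":[0,0,-1],"spin":0,"gripper":1},
    {"slide":[0,0,-1],"spin":0,"gripper":1}
  ]
}}

```text
t: 22.3
ee_pos: [0.4152, 0.3379, 0.1883]
orientation: [0.956, 0.293, 0.001, -0.0]
force: [0.8, 1.1, 0.1]
finger_gap: 0.002
grasp_force: 0.0
```

{"api": "arm_command", "payload": {
  "rows": [
    {"slide":[0.4,-0.9,0],"spin":0,"gripper":1},
    {"slide":[0.4,-0.9,0],"spin":0,"gripper":1},
    {"slide":[0.4,-0.9,0],"spin":0,"gripper":1},
    {"slide":[0.4,-0.9,0],"spin":0,"gripper":1},
    {"slide":[0.4,-0.9,0],"spin":0,"gripper":1},
    {"slide":[0.4,-0.9,0],"spin":0,"gripper":1},
    {"slide":[0.4,-0.9,0],"spin":0,"gripper":1},
    {"slide":[0.4,-0.9,0],"spin":0,"gripper":1},
    {"slide":[0,0,0],"spin":0,"gripper":1},
    {"slide":[0,0,0],"spin":0,"gripper":1}
  ]
}}

```text
t: 23.3
ee_pos: [0.3802, 0.5317, 0.1868]
orientation: [0.956, 0.293, 0.0, 0.0]
force: [-0.0, -1.1, -0.9]
finger_gap: 0.003
grasp_force: 0.0
```

```bash
python3 -c "
from h import *; d=tabs();rel(126,.084,.072); np.savez('top5.npz',**{k:np.array(v) for k,v in d.items()})
cv2.imwrite('pics/top5.png',cv2.resize(d['color'][155:280,140:290][:,:,::-1],None,fx=4.8,fy=4.8,interpolation=cv2.INTER_CUBIC))"
```

```text
tabs (carousel deg) [-90.9, -30.4, 29.85]
t 23.35 pos [0.3802 0.5311 0.1869] polar 109.3 0.2713 tool y ang -55.9 gap -0.0 F [ 0.5 -0.2  0.1] units [-2.88  7.13  4.6 ]
```

View pics/top5.png

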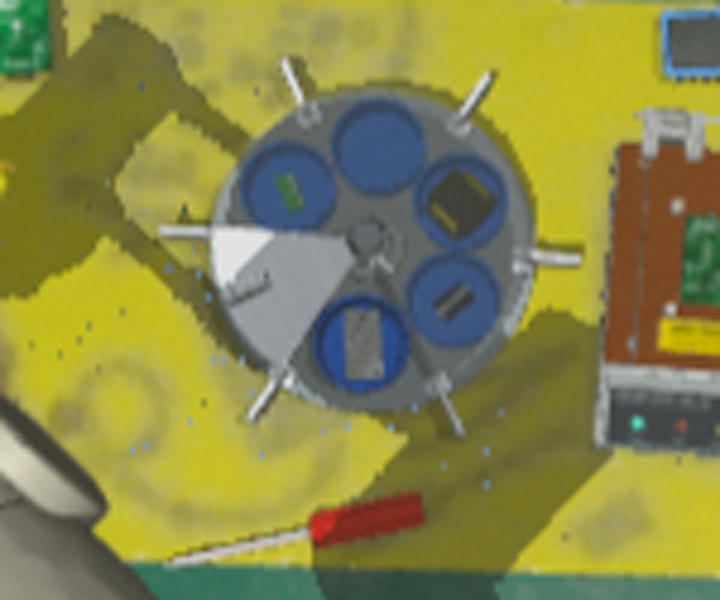

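The heat sink sits in the open cup at (362,344) in the crop, the tabs are on the click (29.9°, -30.4°, -90.9°), and the shutter is swung fully to the left. The screwdriver has not moved.

```bash
python3 -c "
from workcell import hand_in; print(hand_in())"
```

```text
the job is handed in; nothing more can be done
None
```

The job is handed in: the turntable was stepped three times, so the heat sink's cup is at the opening within about 1° of its click position, with the shutter open against its stop; no verdict came back.

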